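# Turn the stock carousel to the red tin

## Task

Spin the tin carousel on the packing bench, pushing at its rim (the orange pegs are there for that) with the outside of your fingers, until the red tin stands squarely in line with the yellow arrow, and leave it at rest there. Grasp nothing: take neither peg nor tin between the fingers, do not touch the tins at all, keep all four standing in their bays, and leave the tape roll, carton and water bottle where they are.

Things in the scene. Friction and masses are not known exactly. Their poses are not given: they have to be found in the camera images.
- stand: fixed dark steel base plate, 345 x 280 mm and 12 mm thick, with the turning carousel on it. Origin: on the bench surface, exactly under the carousel's vertical turning axis; z up. Its -x axis runs from the turning axis along the yellow arrow, which lies towards the robot; the plate is set down at various places and yaws (within about 0.4 rad)
- pointer (a point): inner tip of the flat yellow arrow on the front of the base plate, 140 mm from the turning axis, just outside the disc; 16 mm above the bench
- carousel (a joint): turn of the carousel (rad) since the start: 0 at the start, grows counter-clockwise seen from above; turns freely either way without stops over a full turn, with light bearing drag (about 1 N at a peg), stays where it is left when pushed slowly. The carousel is a plywood disc, 260 mm across and 12 mm thick, top face 42 mm above the bench; two crossed black dividers, 22 mm high, part it into four quarter bays with one tin standing loose in each
- peg0 (a point): centre of the top of an orange upright finger peg on the disc's rim: 14 mm across, 63 mm tall from the disc, top 105 mm above the bench, 118 mm from the turning axis, at the end of a divider. The four pegs are 90 degrees apart (peg0 to peg3 counter-clockwise from above) and turn with the disc
- peg1 (a point): as peg0, the second orange peg
- peg2 (a point): as peg0, the third orange peg
- peg3 (a point): as peg0, the fourth orange peg
- tin_red: red tin, 54 mm across, 58 mm tall, 0.15 kg nominal; stands loose on the disc, its axis about 64 mm from the turning axis, near the middle of its bay (about 45 degrees from the peg on either side). Origin: centre of its underside; top about 100 mm above the bench
- tin_blue: blue tin, 54 mm across, 58 mm tall, 0.15 kg nominal; stands loose on the disc, its axis about 64 mm from the turning axis, near the middle of its bay (about 45 degrees from the peg on either side). Origin: centre of its underside; top about 100 mm above the bench
- tin_green: green tin, 54 mm across, 58 mm tall, 0.15 kg nominal; stands loose on the disc, its axis about 64 mm from the turning axis, near the middle of its bay (about 45 degrees from the peg on either side). Origin: centre of its underside; top about 100 mm above the bench
- tin_white: white tin, 54 mm across, 58 mm tall, 0.15 kg nominal; stands loose on the disc, its axis about 64 mm from the turning axis, near the middle of its bay (about 45 degrees from the peg on either side). Origin: centre of its underside; top about 100 mm above the bench
- tape: loose roll of amber packing tape lying flat on the bench beside the base plate, 96 mm across, 48 mm high; origin centre of underside
- carton: loose cardboard carton with a white band, 100 x 75 x 65 mm high, on the bench beside the base plate; origin centre of underside
- water: loose water bottle with blue label and cap, 64 mm across, 150 mm tall, standing on the bench beside the base plate; origin centre of underside
Things that resemble listed ones, but are neither listed nor needed, are in the scene too. Of the things that look like the tin_white, the middle-sized one is meant.

How it is judged:
By the outcome, as a careful person would: the job done as asked, in the order asked, and still so for the second after the job is handed in, with the robot touching nothing.
It also fails if it takes over 51 s, if anything falls off the work surface, if the arm or the gripper's body presses on something with over 40 N, if the wrist force passes 120 N, or if a joint passes its speed limit or range.

## Robot

A 6-joint arm with a two-finger parallel gripper is mounted at the origin on the work surface. World frame = base frame: x ahead of the robot, y to its left, z up, the work surface at z = 0. Lengths are in m, angles in rad, forces in N, time in s.
With the tool pointing down it reaches from about 0.3 to 0.775 m from the base axis. Payload 14.6 kg.
Tool frame: the origin (TCP) lies midway between the tips of the shut fingers; the grasp point (between the pads) lies 19 mm behind it (grip_point_offset is the distance from the TCP to the grasp point, in m); z points along the fingers, x is the direction in which the jaws open and shut, and the axes are right-handed (so a half turn about z gives the same grasp; the last joint's range is limited). The gripper opens to 94 mm and grips with 3 to 60 N. Pads are 16 mm wide; open, the fingers measure 119 mm over their backs; the gripper's body (75 mm by 177 mm) begins 78 mm behind the grasp point.
Start: joints at [1.146, 0.3, 1.521, -0, 1.321, -0.067], TCP at [0.193, 0.515, 0.205] pointing down, gripper open.
Joint ranges: [-3.03, 3.03], [-0.79, 2.21], [0.23, 2.52], [-1.04, 4.18], [0, 3.07], [-2.55, 2.55]. Speed limits (rad/s): [2.22, 2.22, 2.57, 3.14, 3.14, 3.14].

## Interface

Orientations are given as a unit quaternion [w, x, y, z].
In Python, from plant import sense, read_camera, close_job, grip_point_offset gives the robot as it stands.
- The arm moves only by the shell command python3 -m pendant 'ROWS' [FORCE]. ROWS is text: rows parted by semicolons, each of 7 numbers parted by spaces: the turn, a rotation vector about the tool's x, y, z in degrees, then the shift along the tool's x, y, z in mm, then the closure, from -1 (fully open) to 1 (shut). A call has 1 to 12 rows; each row is the pose to reach, as a shift and turn from the pose measured when the call began, along the tool's axes at that moment; what a row does not reach only later rows make up. A row lasts 1/8 s, in which the tool goes at most 62.5 mm and 10.7 degrees, less where a joint would pass 70% of its speed; a pose out of reach is approached as far as the arm can. A call with a gripper value outside its range is refused whole. The fingers move at their own pace and stop on an object; FORCE is the grip in N (left out, the last holds). Time passes only in rows, so rows that repeat a pose let the fingers close. It gives the time, the measured TCP pose, the force and the opening at its end, in the units of the state.
- sense(): the state, without advancing time (a new reading comes with each control period).
- read_camera(name): name is "scene" or "top" or "wrist"; returns a dict with "pixels" (400x640x3 uint8, red, green, blue), "intrinsics" (3x3 intrinsics, pixels), "origin" and "rotation" of the camera in the world; the wrist camera has in their place "hand_eye" (4x4, takes a point from camera to tool coordinates, whose origin is the TCP and whose axes are the tool frame's). Camera axes: x right, y down, z forward; pixel columns grow to the right and rows downward; lengths in m; the calibration is good to about 2 mm. A picture is of the moment at which its call begins: read the wrist's pose just before it. There is no depth.
- close_job(): hands the job in, once; it reports no verdict.
The state is a dict: "clock": time; "qpos": joint angles; "joint_velocities": joint speeds; "joint_efforts": joint torques, N m; "tcp_pos": TCP position; "tool_rot": TCP orientation; "wrist_force": force on the tool from outside, world axes, zero at the start; "torque": the same for the moment, N m; "width": opening from 0.0 (shut) to 1.0 (fully open).
Only numpy, scipy, OpenCV 4.12 (cv2) and the standard library are available. Lean on these libraries where they do the work, as an engineer would, in place of code of your own. Each camera call takes 0.05 s, during which the arm holds its last target. There are 200 camera calls.

## Working session

There is one attempt and no reset: what is moved stays moved. The work goes in short steps, Python scripts to look and compute and a shell command to move; the robot and the scene stay as the last step left them, time stands still between calls to the robot, and variables do not carry over. Pictures are saved under pics/ and viewed, about 8 in all and at most 12, crops included, and the job is handed in when it is done.

```bash
mkdir -p pics; ls
python3 - <<'E'
from plant import *
import cv2,json,numpy as np
s=sense();print({k:np.round(v,3).tolist() for k,v in s.items()},grip_point_offset)
for n in("top","scene"):
    c=read_camera(n);cv2.imwrite(f"pics/{n}0.png",c["pixels"][:,:,::-1]);print(n,c["intrinsics"],c["origin"],c["rotation"])
E
```

```text
pics
{'clock': 0.0, 'qpos': [1.146, 0.301, 1.522, -0.0, 1.321, -0.067], 'joint_velocities': [0.001, 0.002, -0.001, 0.0, -0.001, 0.001], 'joint_efforts': [-0.002, -53.18, -35.275, 0.071, 0.024, -0.0], 'tcp_pos': [0.193, 0.515, 0.205], 'tool_rot': [0.0, 0.822, 0.57, -0.001], 'wrist_force': [-0.095, -0.167, 0.376], 'torque': [0.014, 0.031, -0.011], 'width': 1.001} 0.0188
top [[386.60816467   0.         320.73726747]
 [  0.         386.60816467 206.37572189]
 [  0.           0.           1.        ]] [0.44543628 0.0070209  0.94485575] [-0.08240888  0.74975792 -0.65266833  0.07138552]
scene [[370.6686372    0.         323.52791238]
 [  0.         370.6686372  206.59990898]
 [  0.           0.           1.        ]] [ 1.14197064 -0.30310597  0.87402782] [-0.27471794  0.82523668  0.46949707 -0.15194398]
```

View pics/top0.png

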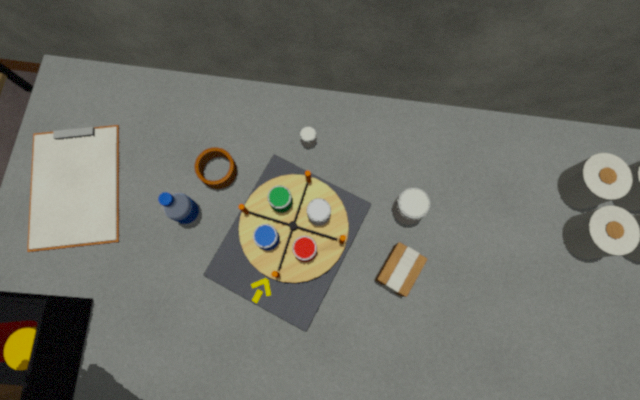

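View pics/scene0.png

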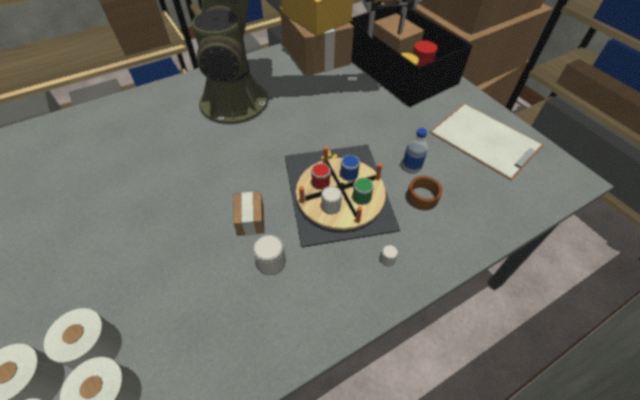

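```bash
cat > h.py <<'E'
from plant import *
import cv2,numpy as np
from scipy.spatial.transform import Rotation as R
from scipy.optimize import least_squares
def cast(c,uv,z):
    K=c["intrinsics"];q=np.array(c["rotation"]);r=R.from_quat(q,scalar_first=True).as_matrix()
    d=r@np.linalg.inv(K)@np.array([*uv,1.]);o=np.array(c["origin"]);return (o+d*(z-o[2])/d[2])[:2]
def blobs(c,lo,hi,amin,box=(190,150,390,340)):
    h=cv2.cvtColor(np.ascontiguousarray(c["pixels"]),cv2.COLOR_RGB2HSV);m=cv2.inRange(h,lo,hi)
    k=np.zeros_like(m);k[box[1]:box[3],box[0]:box[2]]=1;m*=k
    n,l,s,ce=cv2.connectedComponentsWithStats(m)
    return [(s[i,4],ce[i],np.argwhere(l==i)[:,::-1]) for i in range(1,n) if s[i,4]>=amin]
def look(verbose=True):
    c=read_camera("top");o={}
    o["pegs"]=[(a,ce.round(1),cast(c,ce,.095).round(4)) for a,ce,_ in blobs(c,(8,190,120),(17,255,255),8,(225,160,365,295))]
    o["arrow"]=[(a,ce.round(1),p) for a,ce,p in blobs(c,(22,180,120),(34,255,255),8)]
    for n,lo,hi in(("red",(0,150,80),(6,255,255)),("blue",(100,150,60),(125,255,255)),("green",(50,120,50),(85,255,255))):
        b=blobs(c,lo,hi,40,(225,160,365,295)); 
        for a,ce,p in b: o.setdefault(n,[]).append((a,ce.round(1),cast(c,ce,.09).round(4)))
    return c,o
E
python3 - <<'E'
from h import *
c,o=look()
for k,v in o.items():
    for x in v: print(k,x[0],x[1],x[2] if k!="arrow" else [cast(c,x[1],.014),[cast(c,p,.014).round(3) for p in x[2][[0,-1]]]])
im=c["pixels"][150:340,190:380,::-1];cv2.imwrite("pics/crop.png",cv2.resize(im,None,fx=3.1,fy=3.1,interpolation=cv2.INTER_CUBIC))
for n,uv,z in(("water cap",(166,199),.15),("tape",(215,167),.048),("cup",(413,203),.08),("carton",(402,270),.065)):print(n,cast(c,uv,z).round(3))
E
```

```text
pegs 49 [229.7 169.4] [0.6896 0.253 ]
pegs 24 [307.3 173.1] [0.7055 0.0747]
pegs 18 [241.3 206.7] [0.607  0.2105]
pegs 13 [342.3 238.8] [ 0.566  -0.0239]
pegs 18 [274.9 273.9] [0.4701 0.1113]
arrow 150 [262.6 285.3] [array([0.44223619, 0.14557581]), [array([0.46 , 0.143]), array([0.422, 0.127])]]
arrow 83 [256.9 295.7] [array([0.41681705, 0.15475438]), [array([0.432, 0.155]), array([0.403, 0.152])]]
red 309 [303.9 247.4] [0.5362 0.0577]
blue 284 [264.6 235.3] [0.5508 0.1485]
green 278 [278.8 196.2] [0.6437 0.1316]
water cap [0.591 0.358]
tape [0.704 0.303]
cup [ 0.673 -0.175]
carton [ 0.519 -0.167]
```

View pics/crop.png

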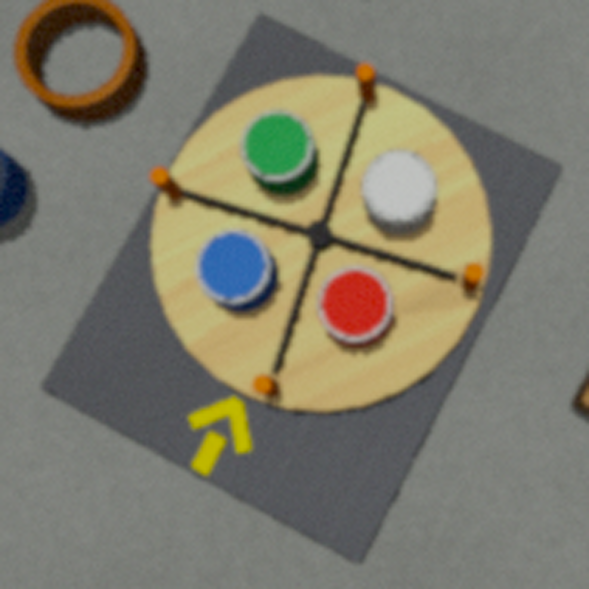

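The pegs give the turning axis at about (0.587, 0.093). The red tin (crop 355,305) is about 55° counter-clockwise of the arrow line; the arrow tip is at crop (237,398). The white look-alikes in the top view are a small one (308,134), a large one (413,205) and the middle-sized one in the bay (319,211), so the one in the bay is tin_white. I'll push the peg next to the arrow (275,274) clockwise with shut fingers.

```bash
cat >> h.py <<'E'
C=np.array([.587,.093])
def rows(wps):
    """wps: (phi deg, radius, z) with finger x-axis along clockwise tangent; prints tool turn/shift rows"""
    s=sense();r=R.from_quat(s["tool_rot"],scalar_first=True)
    for ph,rad,z in wps:
        a=np.radians(ph);p=np.r_[C+rad*np.array([np.cos(a),np.sin(a)]),z]
        y=np.radians(ph-90);X=np.array([np.cos(y),np.sin(y),0]);Z=np.array([0,0,-1.])
        t=R.from_matrix(np.c_[X,np.cross(Z,X),Z])
        print(ph,np.r_[(r.inv()*t).as_rotvec(degrees=True),r.inv().apply(p-s["tcp_pos"])*1000].round(1))
E
python3 - <<'E'
from h import *
rows([(190,.119,.205),(190,.119,.07)])
c,o=look()
P=[np.array([262,14]),np.array([560,165]),np.array([362,562]),np.array([43,385])]
W=[cast(c,np.array([190,150])+p/3.1,.012) for p in P]
for a,b in((0,3),(1,2)):
    d=W[b]-W[a];print("edge",np.degrees(np.arctan2(d[1],-d[0])),np.linalg.norm(d))
t=cast(c,(266.5,278.4),.014);print("plate mid",np.mean(W,0),"tip",t,np.linalg.norm(t-C),np.degrees(np.arctan2(t[1]-C[1],C[0]-t[0])))
E
```

```text
190 [-0.000e+00  0.000e+00 -3.050e+01 -3.175e+02  4.147e+02  3.000e-01]
190 [  -0.     0.   -30.5 -317.4  414.7  135.3]
edge 20.146102373813402 0.34069295246133746
edge 19.278450072485555 0.3407634786495306
plate mid [0.56152245 0.10052452] tip [0.45930012 0.13915068] 0.13578344366589057 19.86983387317758
```

```bash
python3 -m pendant '0 0 -3 -32 42 0 1;0 0 -6 -64 83 0 1;0 0 -9 -96 125 0 1;0 0 -12 -128 166 0 1;0 0 -16 -160 208 0 1;0 0 -20 -192 250 0 1;0 0 -24 -224 291 0 1;0 0 -27 -256 332 0 1;0 0 -30.5 -288 374 0 1;0 0 -30.5 -317 415 0 1;0 0 -30.5 -317 415 0 1;0 0 -30.5 -317 415 0 1' 10
python3 - <<'E'
from h import *
s=sense();print(s["width"],s["clock"])
rows([(190,.119,.07)])
E
```

```text
clock: 1.7
tcp_pos: [0.4699, 0.073, 0.2051]
tool_rot: [-0.0, 0.643, 0.766, -0.0]
wrist_force: [0.0, 0.5, 0.3]
width: 0.003
0.003406410011140271 1.7
190 [-0.000e+00  0.000e+00 -0.000e+00 -6.000e-01 -1.000e-01  1.351e+02]
```

```bash
python3 -m pendant '0 0 0 0 0 25 1;0 0 0 0 0 55 1;0 0 0 0 0 85 1;0 0 0 0 0 110 1;0 0 0 0 0 128 1;0 0 0 0 0 135 1;0 0 0 0 0 135 1'
python3 - <<'E'
from h import *
rows([(a,.119,.07) for a in np.arange(187,141,-4)])
c=read_camera("wrist");cv2.imwrite("pics/w1.png",c["pixels"][:,:,::-1])
E
```

```text
clock: 2.58
tcp_pos: [0.4696, 0.0736, 0.0703]
tool_rot: [-0.0, 0.643, 0.766, -0.0]
wrist_force: [0.8, -0.4, -0.2]
width: 0.001
187 [-0.1  0.   3.   5.   0.2  0.3]
183 [-0.1  0.   7.  13.2  0.9  0.3]
179 [-0.1  0.  11.  21.4  2.2  0.3]
175 [-0.1  0.  15.  29.5  4.1  0.3]
171 [-0.1  0.  19.  37.5  6.5  0.3]
167 [-0.1  0.  23.  45.2  9.5  0.3]
163 [-0.1  0.  27.  52.7 13.   0.3]
159 [-0.1  0.  31.  60.  17.   0.3]
155 [-0.1  0.  35.  67.  21.6  0.3]
151 [-0.1  0.  39.  73.6 26.6  0.3]
147 [-0.1  0.  43.  79.9 32.   0.3]
143 [-0.   0.  47.  85.7 37.9  0.2]
```

View pics/w1.png

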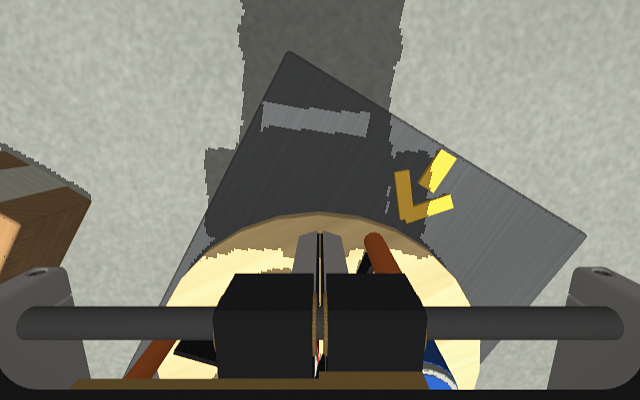

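The shut fingers stand just behind the peg at (375,240), on its counter-clockwise side, with the arrow beyond at (410,215). I'll push along the arc.

```bash
python3 -m pendant '0 0 3 5 0 0 1;0 0 5 9 0.5 0 1;0 0 7 13 1 0 1;0 0 9 17 1.5 0 1;0 0 11.5 22 2.4 0 1;0 0 15 29.5 4 0 1;0 0 19 37.5 6.5 0 1;0 0 23 45 9.5 0 1;0 0 27 53 13 0 1;0 0 30 58 16 0 1;0 0 32 62 18 0 1;0 0 32 62 18 0 1'
python3 - <<'E'
from h import *
rows([(a,.119,.07) for a in np.arange(156,128,-3)])
c,o=look()
for k,v in o.items():
    if k!="arrow":
        for x in v: d=x[2]-C; print(k,x,np.hypot(*d),np.degrees(np.arctan2(d[1],d[0]))%360)
cv2.imwrite("pics/t2.png",c["pixels"][100:350,130:430,::-1])
E
```

```text
clock: 4.12
tcp_pos: [0.4771, 0.138, 0.0714]
tool_rot: [0.0, 0.829, 0.56, 0.0]
wrist_force: [0.6, 0.5, 0.2]
width: 0.008
156 [ 0.1 -0.   2.1  3.6 -0.2  1.4]
153 [ 0.1 -0.   5.1  9.8  0.2  1.4]
150 [ 0.1 -0.   8.1 16.   0.9  1.4]
147 [ 0.1 -0.  11.1 22.1  1.9  1.4]
144 [ 0.1 -0.  14.1 28.2  3.3  1.4]
141 [ 0.1 -0.  17.1 34.2  5.   1.4]
138 [ 0.1 -0.  20.1 40.1  6.9  1.4]
135 [ 0.1 -0.  23.1 45.9  9.2  1.4]
132 [ 0.1 -0.  26.1 51.6 11.8  1.4]
129 [ 0.1 -0.  29.1 57.1 14.7  1.4]
pegs (np.int32(50), array([229.5, 170. ]), array([0.6882, 0.2531])) 0.18940287748606147 57.702817437906255
pegs (np.int32(17), array([325.2, 182.9]), array([0.6881, 0.031 ])) 0.11859683806914928 328.48111734978835
pegs (np.int32(17), array([252. , 189.2]), array([0.6503, 0.1938])) 0.11902743381254594 57.872157390862604
pegs (np.int32(8), array([331.4, 258.4]), array([ 0.5201, -0.0056])) 0.11915355638838479 235.84314757737263
red (np.int32(315), array([292.9, 250.6]), array([0.5259, 0.0808])) 0.06230609921989975 191.2918979201578
blue (np.int32(286), array([261.8, 224.2]), array([0.5746, 0.1588])) 0.06695819591356983 100.6722201967406
green (np.int32(278), array([290. , 193.3]), array([0.654 , 0.1074])) 0.0685299934335325 12.129793219921746
```

View pics/t2.png

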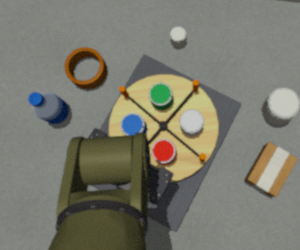

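The disc turned as planned: the red tin (crop 163,152) is at 191.3°, target 160.2°. I'll push to about 3° short, then measure.

```bash
python3 -m pendant '0 0 2 3.5 0 1.4 1;0 0 5 10 0 1.4 1;0 0 8 16 1 1.4 1;0 0 11 22 2 1.4 1;0 0 14 28 3.3 1.4 1;0 0 17 34 5 1.4 1;0 0 20 40 7 1.4 1;0 0 23 46 9 1.4 1;0 0 25 49.5 11 1.4 1;0 0 26.5 52.5 12 1.4 1;0 0 27.5 54 13 1.4 1;0 0 27.5 54 13 1.4 1'
cat >> h.py <<'E'
def report(f):
    c,o=look();cv2.imwrite(f,c["pixels"][100:350,130:430,::-1])
    s=sense();d=s["tcp_pos"][:2]-C;print("finger phi",np.degrees(np.arctan2(d[1],d[0]))%360,np.hypot(*d))
    for k,v in o.items():
        if k!="arrow":
            for x in v: d=x[2]-C; print(k,x[0],x[1],x[2],np.hypot(*d).round(4),np.degrees(np.arctan2(d[1],d[0])).round(2)%360)
        else: print([x[1] for x in v])
E
python3 - <<'E'
from h import *
report("pics/t3.png")
rows([(a,.119,.07) for a in (129,128,127,126,125,124)])
E
```

```text
clock: 5.68
tcp_pos: [0.5093, 0.1831, 0.07]
tool_rot: [0.0, 0.938, 0.347, 0.0]
wrist_force: [-1.2, 0.5, 0.2]
width: 0.005
finger phi 130.79394049061912 0.1189796693923802
pegs 56 [229.6 169.8] [0.6887 0.253 ] 0.1896 57.56
pegs 21 [271.4 175.2] [0.6892 0.1557] 0.1199 31.53
pegs 13 [340.7 201.7] [ 0.6492 -0.0097] 0.1201 301.2
pegs 9 [312.7 273.8] [0.4816 0.0302] 0.1227 210.79
[array([267. , 287.8]), array([257.6, 294.6])]
red 315 [279.7 248.5] [0.5264 0.1103] 0.063 164.07
blue 270 [264.3 210.9] [0.6054 0.1586] 0.0681 74.33
green 279 [303.1 195.5] [0.653 0.077] 0.0679 346.37
129 [ 0.  -0.   1.6  3.7  0.  -0.1]
128 [ 0.  -0.   2.6  5.8  0.1 -0.1]
127 [ 0.  -0.   3.6  7.9  0.2 -0.1]
126 [ 0.  -0.   4.6  9.9  0.4 -0. ]
125 [ 0.  -0.   5.6 12.   0.5 -0. ]
124 [ 0.  -0.   6.6 14.1  0.8 -0. ]
```

```bash
python3 -m pendant '0 0 0.5 1.5 0 0 1;0 0 1 2.8 0 0 1;0 0 1.5 4 0 0 1;0 0 2.5 5 0 0 1;0 0 2.5 5 0 0 1;0 0 2.5 5 0 0 1;0 0 2.5 2 0 0 1;0 0 2.5 -4 0 0 1;0 0 2.5 -10 -2 0 1;0 0 2.5 -14 -3 -30 1;0 0 2.5 -14 -3 -70 1;0 0 2.5 -14 -3 -90 1'; python3 -m pendant '0 0 0 -40 -20 -20 1;0 0 0 -80 -50 -20 1;0 0 0 -110 -90 -20 1;0 0 0 -120 -140 -20 1;0 0 0 -120 -190 -20 1;0 0 0 -120 -210 -20 1;0 0 0 -120 -210 -20 1';  python3 - <<'E'
from h import *
report("pics/t4.png")
E
```

```text
clock: 7.22
tcp_pos: [0.4968, 0.1762, 0.1621]
tool_rot: [0.0, 0.945, 0.326, 0.002]
wrist_force: [-0.4, 0.5, 0.4]
width: 0.004
clock: 8.1
tcp_pos: [0.2719, 0.2678, 0.1814]
tool_rot: [0.0, 0.945, 0.328, 0.002]
wrist_force: [0.2, -0.9, -0.2]
width: 0.005
finger phi 151.0128706102816 0.35956575028902615
pegs 47 [229.7 169.2] [0.6902 0.253 ] 0.1904 57.18
pegs 23 [273.5 174. ] [0.6927 0.1514] 0.1208 28.92
pegs 17 [341.2 203.5] [ 0.6453 -0.0114] 0.1196 299.18
pegs 20 [240.4 241.4] [0.5295 0.1981] 0.1198 118.68
pegs 10 [310.3 274.2] [0.48   0.0351] 0.1217 208.42
[array([262.7, 285.3]), array([256.9, 295.7])]
red 308 [278.7 247.9] [0.5274 0.1128] 0.0628 161.62
blue 271 [264.9 209.8] [0.6081 0.1576] 0.068 71.91
green 281 [304.2 196. ] [0.6521 0.0742] 0.0678 343.89
```

View pics/t4.png

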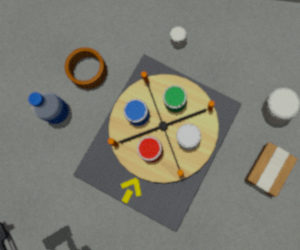

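The view is clear: red tin at crop (150,149), arrow at (132,185), all four tins in their bays. I'll cross-check the remaining angle with the scene camera before the last nudge.

```bash
cat >> h.py <<'E'
def ang(d): return np.degrees(np.arctan2(d[1],d[0]))%360
def cross():
    for n,box in(("top",(232,165,365,310)),("scene",(285,140,400,245))):
        c=read_camera(n)
        pg=[cast(c,ce,.098) for a,ce,_ in blobs(c,(5,170,90),(19,255,255),8,box)]
        T={k:[cast(c,cv2.minEnclosingCircle(p.astype(np.float32))[0] if 0 else ce,.1) for a,ce,p in blobs(c,lo,hi,60,box)] for k,lo,hi in(("red",(0,150,110),(5,255,255)),("blue",(100,150,110),(125,255,255)),("green",(50,120,80),(85,255,255)))}
        ar=[cast(c,ce,.014) for a,ce,_ in blobs(c,(22,150,100),(34,255,255),8,(200,135,400,320) if n=="top" else box)]
        cen=np.mean(pg,0);print(n,"pegs",len(pg),"centre",cen.round(4),[(ang(p-cen).round(1),np.hypot(*(p-cen)).round(3)) for p in pg])
        for k,v in T.items():print(k,[(ang(p-cen).round(1),np.hypot(*(p-cen)).round(4)) for p in v])
        print("arrow",[ang(p-cen).round(1) for p in ar])
E
python3 - <<'E'
from h import *
cross()
c=read_camera("scene");cv2.imwrite("pics/s5.png",cv2.resize(c["pixels"][130:260,260:440,::-1],None,fx=4,fy=4,interpolation=cv2.INTER_CUBIC))
rows([(138,.119,.18),(138,.119,.07)])
E
```

```text
top pegs 5 centre [0.6082 0.1238] [(np.float64(55.0), np.float64(0.15)), (np.float64(17.8), np.float64(0.087)), (np.float64(284.6), np.float64(0.139)), (np.float64(137.3), np.float64(0.107)), (np.float64(215.1), np.float64(0.153))]
red [(np.float64(188.5), np.float64(0.0827))]
blue [(np.float64(93.6), np.float64(0.0321))]
green [(np.float64(309.3), np.float64(0.0652))]
arrow [np.float64(172.5), np.float64(170.9)]
scene pegs 2 centre [0.5974 0.0868] [(np.float64(121.1), np.float64(0.124)), (np.float64(301.1), np.float64(0.124))]
red [(np.float64(161.6), np.float64(0.0743))]
blue [(np.float64(82.0), np.float64(0.0681))]
green [(np.float64(344.1), np.float64(0.0551))]
arrow [np.float64(159.8)]
138 [ 1.000e-01 -2.000e-01 -1.000e+01  1.195e+02  2.131e+02  2.000e+00]
138 [ 1.000e-01 -2.000e-01 -1.000e+01  1.192e+02  2.129e+02  1.120e+02]
```

View pics/s5.png

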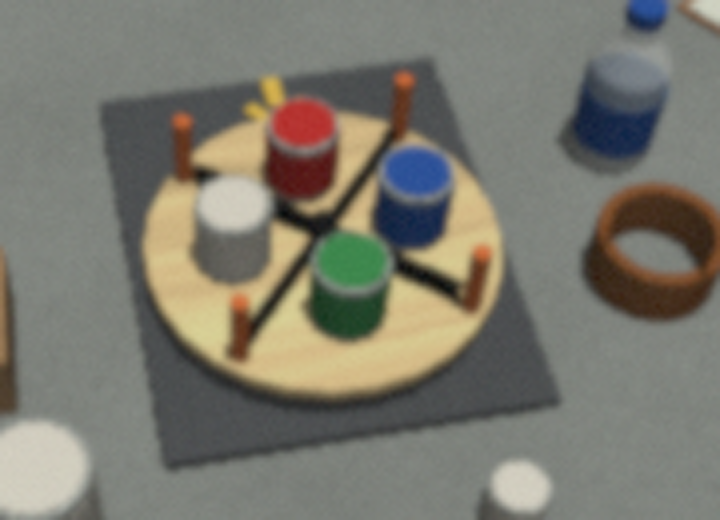

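Run:
```python
from h import *
c=read_camera("scene")
f=lambda u,v,z:cast(c,(260+u/4,130+v/4),z)
pg=[f(u,v,.105) for u,v in((182,118),(404,78),(481,252),(240,299))];cen=np.mean(pg,0)
t=[f(u,v,.1) for u,v in((302,125),(415,173),(351,263),(235,205))];ct=np.mean(t,0)
print(cen,ct);print([ang(p-cen).round(1) for p in pg]);print([ang(p-cen).round(1) for p in t],[np.hypot(*(p-cen)).round(4) for p in t])
W=[f(u,v,.012) for u,v in((102,103),(432,60),(560,402),(168,466))]
for a,b in((0,3),(1,2)):print("edge",ang(W[a]-W[b]))
c=read_camera("top")
m=[blobs(c,lo,hi,60,(225,160,365,295))[0][1] for lo,hi in(((0,150,80),(6,255,255)),((50,120,50),(85,255,255)))]
t=[cast(c,x,.1) for x in m];print("top red-green line",ang(t[0]-t[1]))
```

```text
[0.58865047 0.09217714] [0.59083136 0.09034747]
[np.float64(208.4), np.float64(118.8), np.float64(28.0), np.float64(298.8)]
[np.float64(164.1), np.float64(71.3), np.float64(341.4), np.float64(253.9)] [np.float64(0.0608), np.float64(0.0637), np.float64(0.0683), np.float64(0.0652)]
edge 160.02445198116322
edge 160.02904240529045
top red-green line 162.70386551818635
```

Both cameras agree: arrow at 160.1°, red tin at about 163.3°, so about 3.2° is left. I'll go back in behind the same peg.

```bash
python3 -m pendant '0 0 -2 20 40 0 1;0 0 -4 45 85 0 1;0 0 -6 70 130 0 1;0 0 -8 95 170 0 1;0 0 -10 119 213 2 1;0 0 -10 119 213 2 1;0 0 -10 119 213 30 1;0 0 -10 119 213 65 1;0 0 -10 119 213 95 1;0 0 -10 119 213 112 1;0 0 -10 119 213 112 1'
python3 - <<'E'
from h import *
rows([(a,.119,.07) for a in (134,131,129,128,127,126,125.2)])
E
```

```text
clock: 9.78
tcp_pos: [0.4979, 0.1724, 0.0696]
tool_rot: [0.0, 0.913, 0.407, 0.001]
wrist_force: [0.1, 0.4, -0.2]
width: 0.007
134 [ 0.1 -0.1  4.   8.9  0.6 -0.4]
131 [ 0.1 -0.1  7.  15.1  1.2 -0.4]
129 [ 0.1 -0.1  9.  19.2  1.8 -0.4]
128 [ 0.1 -0.1 10.  21.2  2.2 -0.4]
127 [ 0.1 -0.1 11.  23.3  2.5 -0.4]
126 [ 0.1 -0.1 12.  25.3  3.  -0.4]
125.2 [ 0.1 -0.1 12.8 26.9  3.3 -0.4]
```

```bash
python3 -m pendant '0 0 4 9 0.6 0 1;0 0 7 15 1 0 1;0 0 9 18.5 1.8 0 1;0 0 10 20.5 2 0 1;0 0 11 22.5 2.5 0 1;0 0 12 24.5 3 0 1;0 0 12.5 26 3 0 1;0 0 13 27 3.3 0 1;0 0 13 27 3.3 0 1;0 0 13 27 3.3 0 1;0 0 13 27 3.3 0 1'; python3 -c "
from h import *
d=sense()['tcp_pos'][:2]-C;print(ang(d))"
python3 -m pendant '0 0 0 -3 0 0 1;0 0 0 -9 -1 0 1;0 0 0 -14 -3 0 1;0 0 0 -14 -3 -30 1;0 0 0 -14 -3 -70 1;0 0 0 -14 -3 -110 1;0 0 0 -14 -3 -110 1'; python3 -m pendant '0 0 0 -40 -20 0 1;0 0 0 -80 -50 0 1;0 0 0 -110 -90 0 1;0 0 0 -120 -140 0 1;0 0 0 -120 -190 0 1;0 0 0 -120 -210 0 1;0 0 0 -120 -210 0 1';  python3 - <<'E'
from h import *
report("pics/t6.png")
c=read_camera("top");cv2.imwrite("pics/t6.png",cv2.resize(c["pixels"][140:340,190:390,::-1],None,fx=3,fy=3,interpolation=cv2.INTER_CUBIC))
m=[blobs(c,lo,hi,60,(225,160,365,295))[0][1] for lo,hi in(((0,150,80),(6,255,255)),((50,120,50),(85,255,255)))]
t=[cast(c,x,.1) for x in m];print("top red-green line",ang(t[0]-t[1]),"red",ang(t[0]-C))
c=read_camera("scene");cv2.imwrite("pics/s6.png",cv2.resize(c["pixels"][130:260,260:440,::-1],None,fx=4,fy=4,interpolation=cv2.INTER_CUBIC))
E
```

```text
clock: 11.15
tcp_pos: [0.5184, 0.1903, 0.0696]
tool_rot: [0.0, 0.954, 0.301, 0.001]
wrist_force: [-0.3, 0.2, 0.4]
width: 0.006
125.17207291392047
clock: 12.02
tcp_pos: [0.5059, 0.185, 0.1825]
tool_rot: [0.0, 0.954, 0.301, 0.004]
wrist_force: [-0.1, 0.1, -0.3]
width: 0.009
clock: 12.9
tcp_pos: [0.2861, 0.2883, 0.1803]
tool_rot: [0.0, 0.953, 0.302, 0.003]
wrist_force: [0.7, 0.1, -0.8]
width: 0.007
finger phi 147.03464360750684 0.3579384806052631
pegs 50 [229.7 169.6] [0.6893 0.2529] 0.1898 57.39
pegs 23 [276.3 173.1] [0.6958 0.1452] 0.1207 25.63
pegs 11 [342.6 206.5] [ 0.6389 -0.0154] 0.1202 295.58
pegs 22 [239.9 238.4] [0.5359 0.2005] 0.119 115.42
pegs 11 [308.3 275. ] [0.4777 0.0392] 0.1218 206.21
[array([262.7, 285.2]), array([256.8, 295.9])]
red 307 [277.1 247.2] [0.5285 0.1165] 0.063 158.11
blue 273 [265.6 208.5] [0.6114 0.1565] 0.068 68.98
green 280 [305.8 196.7] [0.651  0.0705] 0.0678 340.63
top red-green line 159.4406808140949 red 159.6304471381404
```

View pics/t6.png

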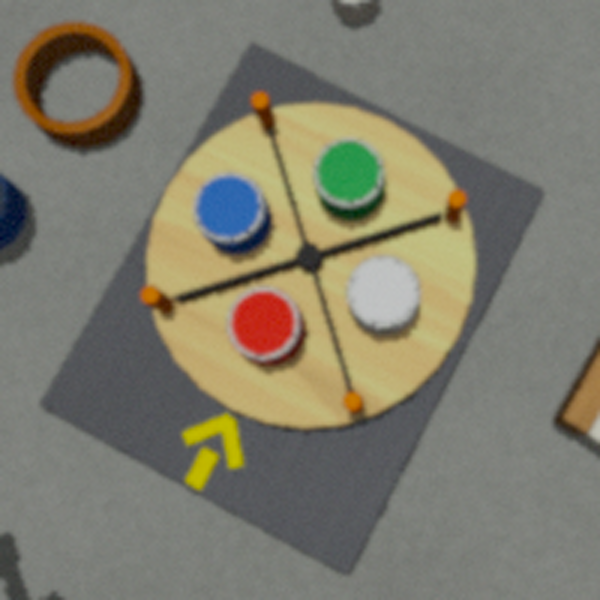

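View pics/s6.png

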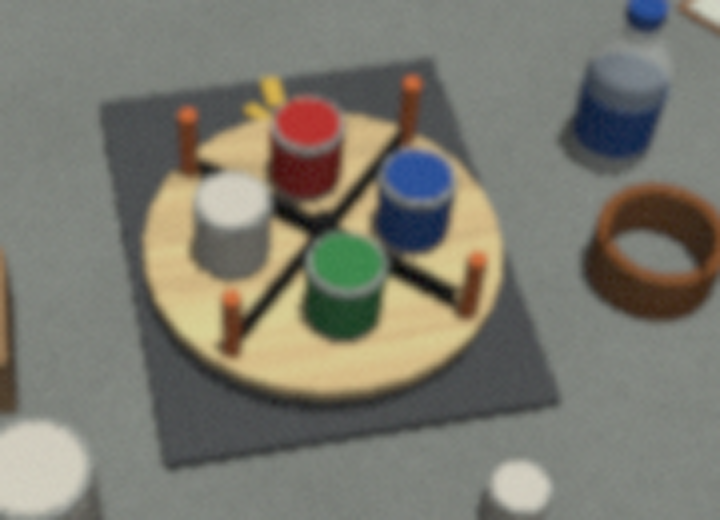

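In the top crop the red tin (265,325) lies on the line from the axis (310,258) to the arrow (228,415). In the scene crop all four tins are upright in their bays and the tape and bottle haven't moved. The red tin is at 159.6° (bay middle 160.7°) and the arrow at 160.1°, so I'm handing in.

```bash
python3 -c "
from plant import *
print(close_job())"
```

```text
the job is handed in; nothing more can be done
None
```

The red tin now stands in line with the yellow arrow, and the job was handed in at about 13 s of the 51 s allowed. I pushed one orange peg clockwise through about 55° with the outside of the shut fingers. I stopped about 3° short to measure, gave one small slow nudge, then moved the arm clear of everything.

- **Alignment (top camera):** the red tin is at 159.6° and the middle of its bay at 160.7°. The arrow is at 160.1°, so the tin is within about 1°, roughly the measuring uncertainty.
- **Scene in the last pictures:** all four tins stand in their bays, and the tape, water bottle and carton look unmoved.
- **Forces:** the wrist readings after each move stayed under about 1.5 N.

**Disagreements in the checks:**
- The top camera's raw red-tin angle, taken at a slightly low height, read 158.1°. I used the figure corrected to the tin's true top height.
- One automatic peg-centre check failed because it picked up the tape roll as a peg and missed two pegs in the scene view. I redid it from picked points. Before the nudge, those had the two cameras within about 1.5° of each other on the tin angle.
- I did not recompute the final angle from the scene camera.

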